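Spent torch cells into the narrow-necked jar

ROBOT

A 6-joint arm with a two-finger parallel gripper is mounted at the origin on the work surface. World frame = base frame: x ahead of the robot, y to its left, z up, the work surface at z = 0. Lengths are in m, angles in degrees, forces in N, time in s.
With the tool pointing down it reaches from about 0.3 to 0.875 m from the base axis. Payload 4.2 kg.
Tool frame: the origin (TCP) lies at the very end of the fingers, on their centre line; the grasp point (between the pads) lies 19 mm behind it; z points along the fingers, y is the line along which they close (so a half turn about z gives the same grasp; the last joint's range is limited). The gripper opens to 85 mm and grips with 20 to 120 N. Pads are 22 mm wide; open, the fingers measure 114 mm over their backs; the gripper's body (76 mm by 85 mm) begins 54 mm behind the grasp point. The pads swing forward as they close: fully open they stand 13 mm farther back than shut.
Start: joints at [-1.146, 18.312, 89.639, -0, 72.044, -1.146], TCP at [0.575, 0, 0.231] pointing down, gripper open.
Joint ranges: [-177.97, 177.97], [-48.28, 115.42], [12.27, 149.76], [-77.06, 257.06], [2.81, 150.46], [-146.56, 146.56]. Speed limits (degrees/s): [147.25, 147.25, 180, 180, 180, 180].

INTERFACE

Orientations are given as [roll, pitch, yaw] about the fixed x, y, z axes, in that order (R = Rz(yaw) Ry(pitch) Rx(roll)).
In Python, from plant import manip gives the robot as it stands.
- The arm moves only by the tool servo_tool, never from a script. Its argument "plan" is a list of rows, each a list of 6 numbers: the shift along the tool's x, y, z in m, then the turn, a rotation vector about the tool's x, y, z in degrees. In form: [[tx, ty, tz, ax, ay, az], ...]. A call has 1 to 12 rows; each row is the pose to reach, as a shift and turn from the pose commanded when the call began, along the tool's axes at that moment; what a row does not reach only later rows make up. A row lasts 1/8 s, in which the tool goes at most 62.5 mm and 10.7 degrees, less where a joint would pass 70% of its speed; a pose out of reach is approached as far as the arm can. A call with a gripper value outside its range is refused whole. "grip" is the gripper command: -1 is shut, 1 is fully open, values between are in proportion, set as the call begins (left out, the last holds). The fingers move at their own pace and stop on an object; "grip_force" is the grip in N (left out, the last holds). Time passes only in rows, so rows that repeat a pose let the fingers close. It gives the time, the measured TCP pose, the force, the opening and the grip force at its end, in the units of the state.
- manip.observe(): the state, without advancing time (a new reading comes with each control period).
- manip.grab_frame(name): name is "scene" or "side" or "wrist"; returns the picture (400x640x3 uint8, red, green, blue); there is no depth.
- manip.camera_model(name): a dict with "camera_matrix" (3x3 intrinsics, pixels), "rvec" (rotation vector, rad) and "tvec" (3), from world to camera coordinates, as OpenCV has them. Camera axes: x right, y down, z forward; pixel columns grow to the right and rows downward; lengths in m; the calibration is good to about 2 mm. A picture is of the moment at which its call begins: read the wrist's pose just before it. camera_model takes no time and is no camera call; for the wrist camera it gives the pose at the moment of the call.
- manip.sign_off(): hands the job in; it is judged then, once.
Trained networks look in the newest picture that a camera, given by its name, has taken for a name from the list of things; names that differ only in an ending like _2 or _b are one class to them, and where a whole thing is asked for, a point or a joint stands for the part that bears it (a point fixed in the world has none). Each returns a list of dicts, best first, with "confidence" (0 to 1); they miss things now and then, are a little off and sometimes report something else, mostly with a low value. They report only what shows in the picture. A call takes as long as a camera call. They do not tell look-alikes from the thing itself.
- manip.spot_in(query, camera): "position" ([column, row] in pixels, amid what is visible of it).
- manip.trace(query, camera): "mask" (400x640 bool, what is visible of it) and "position" ([column, row] in pixels, amid what is visible of it).
The state is a dict: "t": time; "qpos": joint angles; "joint_velocities": joint speeds; "joint_efforts": joint torques, N m; "tool_pos": TCP position; "eef_rot": TCP orientation; "contact_force": force on the tool from outside, world axes, zero at the start; "wrist_torque": the same for the moment, N m; "opening": finger opening in m; "grip_force": force on a finger pad.
Only numpy, scipy, OpenCV 4.12 (cv2) and the standard library are available. Lean on these libraries where they do the work, as an engineer would, in place of code of your own. Each camera call takes 0.05 s, during which the arm holds its last target. There are 200 camera calls.

TASK

The two fat torch cells standing on the counter are spent: drop them one at a time, down through the narrow neck, into the white plastic jar kept for old cells. Leave the jar standing upright where it is, and leave the slim cell, which is still good for the wall clock, standing where it is.

Things in the scene. Friction and masses are not known exactly. Their poses are not given: they have to be found in the camera images.
- jar: White plastic jar, loose (0.35 to 0.7 kg), round, upright, open at the top, 170 mm tall: body 136 mm across up to 110 mm height, shoulder tapering to 140 mm height, then a straight narrow neck, 58 mm across outside and 50 mm inside, up to the rim. Walls 4 mm, floor 5 mm. Origin: centre of its underside on the counter; z points up its axis, so the centre of the mouth is 170 mm above the origin.
- fat_cell_1: Fat torch cell (spent), a loose plain black-jacketed cylinder with steel ends, 26 mm in diameter and 50 mm tall with a small steel nub on top, about 65 g, standing on its flat end on the counter. Origin: centre of its underside; z points up its axis. At least 90 mm from any other cell, centre to centre.
- fat_cell_2: The other fat torch cell (spent), the same as the first: 26 mm in diameter, 50 mm tall, about 65 g, standing on the counter. Origin: centre of its underside; z points up its axis.
- slim_cell: Slim cell, to be left alone: the same plain black-jacketed cylinder with steel ends but only 14.5 mm in diameter, 50 mm tall, 24 g, standing on the counter and easily toppled. Origin: centre of its underside; z points up its axis.
There are look-alikes about, which are no part of the job. Leave any orange or pink look-alike of the fat_cell_1 alone.

How it is judged:
By the outcome, as a careful person would: the job done as asked, in the order asked, and still so for the second after the job is handed in, with the robot touching nothing.
It also fails if it takes over 59 s, if anything falls off the work surface, if the arm or the gripper's body presses on something with over 40 N, if the wrist force passes 120 N, or if a joint passes its speed limit or range.

## Working session

There is one attempt and no reset: what is moved stays moved. The work goes in short steps, Python scripts to look and compute and a tool call to move; the robot and the scene stay as the last step left them, time stands still between calls to the robot, and variables do not carry over. Pictures are saved under pics/ and viewed, at most 10 in all, crops included, and the job is handed in when it is done.

Besides the shell and the picture viewer there is one more tool, called after "Emit:" in YAML: its name, and indented under it one key for each argument. servo_tool: Moves the arm, as the interface text tells. Its arguments: {"type":"object","properties":{"plan":{"type":"array"},"grip":{"type":"number"},"grip_force":{"type":"number"}},"required":["plan"]}

```bash
mkdir -p pics; cat > h.py <<'E'
import numpy as np,cv2
from plant import manip
def save(n,f): cv2.imwrite(f'pics/{f}.png',n[:,:,::-1])
def ray(cam,uv,z,m=None):
    m=m or manip.camera_model(cam)
    K=np.array(m['camera_matrix'],float);R=cv2.Rodrigues(np.array(m['rvec'],float))[0];t=np.array(m['tvec'],float).ravel()
    d=R.T@np.linalg.inv(K)@np.array([uv[0],uv[1],1.]);c=-R.T@t
    return c+d*(z-c[2])/d[2]
def proj(cam,p,m=None):
    m=m or manip.camera_model(cam)
    return cv2.projectPoints(np.array(p,float).reshape(-1,1,3),np.array(m['rvec'],float),np.array(m['tvec'],float),np.array(m['camera_matrix'],float),None)[0].reshape(-1,2)
E
python3 - <<'E'
from h import *
ims=[]
for c in('scene','side'):
    im=manip.grab_frame(c);save(im,c+'0');ims.append(im)
    for q in('fat_cell_1','slim_cell','jar'):
        for d in manip.trace(q,c):
            ys,xs=np.where(d['mask'])
            if len(xs)==0: continue
            print(c,q,round(d['confidence'],2),np.round(d['position']),(xs.min(),xs.max(),ys.min(),ys.max()),np.round(ray(c,d['position'],.025 if q!='jar' else .08),3))
E
```

```text
scene fat_cell_1 0.93 [268. 256.] (np.int64(261), np.int64(277), np.int64(242), np.int64(269)) [ 0.667 -0.148  0.025]
scene fat_cell_1 0.8 [257. 209.] (np.int64(249), np.int64(262), np.int64(201), np.int64(221)) [ 0.531 -0.127  0.025]
scene fat_cell_1 0.78 [284. 172.] (np.int64(280), np.int64(293), np.int64(163), np.int64(185)) [ 0.432 -0.03   0.025]
scene fat_cell_1 0.74 [259. 235.] (np.int64(250), np.int64(264), np.int64(221), np.int64(246)) [ 0.606 -0.146  0.025]
scene slim_cell 0.48 [186. 214.] (np.int64(180), np.int64(191), np.int64(203), np.int64(224)) [ 0.483 -0.263  0.025]
scene jar 0.59 [391. 150.] (np.int64(358), np.int64(419), np.int64(104), np.int64(189)) [0.529 0.194 0.08 ]
side fat_cell_1 0.82 [259. 223.] (np.int64(254), np.int64(271), np.int64(209), np.int64(238)) [ 0.432 -0.027  0.025]
side fat_cell_1 0.74 [343. 252.] (np.int64(333), np.int64(349), np.int64(236), np.int64(266)) [ 0.542 -0.136  0.025]
side fat_cell_1 0.69 [416. 238.] (np.int64(406), np.int64(423), np.int64(222), np.int64(250)) [ 0.665 -0.152  0.025]
side fat_cell_1 0.62 [380. 246.] (np.int64(371), np.int64(389), np.int64(233), np.int64(262)) [ 0.601 -0.148  0.025]
side slim_cell 0.8 [342. 335.] (np.int64(334), np.int64(346), np.int64(322), np.int64(349)) [ 0.482 -0.265  0.025]
side jar 0.6 [259. 128.] (np.int64(228), np.int64(296), np.int64(75), np.int64(170)) [0.494 0.177 0.08 ]
```

View pics/scene0.png

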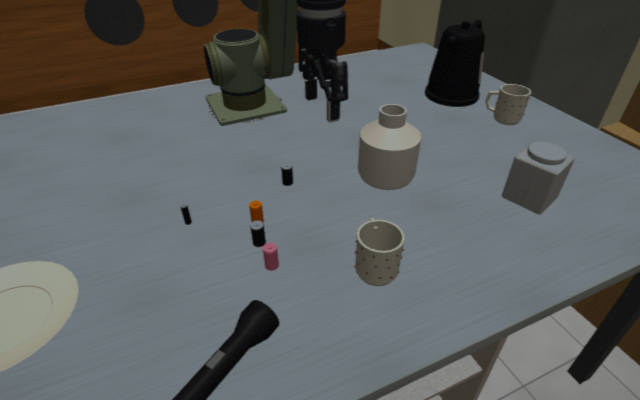

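View pics/side0.png

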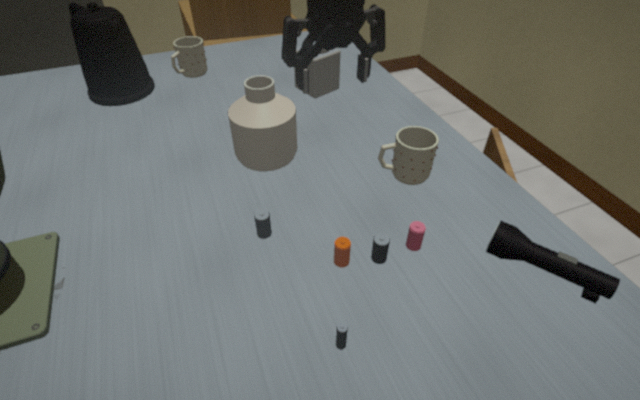

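Two black, fat cells: scene (287,175)/side (262,224) and scene (258,234)/side (380,249). The orange cell (256,212) and pink cell (271,257) either side of the second are look-alikes. The thin black one at (186,214) is the slim cell. I'll confirm with a crop and refine the positions by fitting both views.

```bash
cat > fit.py <<'E'
from h import *
from scipy.optimize import least_squares
a=np.linspace(0,2*np.pi,40)
def pts(prof,x,y): return np.array([[x+r*np.cos(t),y+r*np.sin(t),z] for r,z in prof for t in a])
JAR=[(.068,0),(.068,.11),(.029,.14),(.029,.17)]
def sil(c,prof,x,y,m):
    im=np.zeros((400*4,640*4),np.uint8)
    for p,q in zip(prof[:-1],prof[1:]):
        h=cv2.convexHull((proj(c,pts([p,q],x,y),m)*4+2).astype(np.int32)); cv2.fillConvexPoly(im,h,1)
    M=cv2.moments(im,True); return np.array([M['m10']/M['m00'],M['m01']/M['m00']])/4-.375
def fit(obs,prof,x0):
    ms={c:manip.camera_model(c) for c,_ in obs}
    f=lambda p:np.concatenate([sil(c,prof,p[0],p[1],ms[c])-o for c,o in obs])
    r=least_squares(f,x0,diff_step=.01); return r.x,r.fun
E
python3 - <<'E'
from fit import *
C={}
for c in('scene','side'):
    im=manip.grab_frame(c)
    C[c]=[(np.array(d['mask']).nonzero()) for q in('fat_cell_1','slim_cell','jar') for d in manip.trace(q,c)]
    C[c]=[np.array([k[1].mean(),k[0].mean()]) for k in C[c] if len(k[0])]
    crop=im[155:275,170:300] if c=='scene' else im[200:355,240:440]
    save(cv2.resize(crop,None,fx=3,fy=3,interpolation=cv2.INTER_CUBIC),'crop'+c)
for n,g,r in(('A',(.432,-.028),.013),('B',(.603,-.147),.013),('org',(.537,-.131),.013),('pink',(.666,-.15),.013),('slim',(.482,-.264),.00725),('jar',(.52,.18),0)):
    prof=[(r,0),(r,.05)] if r else JAR
    obs=[]
    for c in C:
        e=sil(c,prof,*g,manip.camera_model(c)); b=min(C[c],key=lambda k:np.hypot(*(k-e))); obs.append((c,b))
    x,f=fit(obs,prof,g);print(n,x.round(4),f.round(1))
s=manip.observe();print(s['t'],s['tool_pos'],s['eef_rot'],s['opening'])
E
```

```text
A [ 0.4381 -0.0283] [-0.8  0.1  0.  -0.6]
B [ 0.5988 -0.1498] [-0.6  0.  -0.1 -0.7]
org [ 0.5388 -0.1333] [-0.7  0.8 -0.5 -0.7]
pink [ 0.6669 -0.1472] [-0.7 -0.6  0.4 -0.9]
slim [ 0.4801 -0.2656] [-0.8  0.2 -0.2 -0.5]
jar [0.5064 0.2001] [ 0.2  0.5 -0.3  0.3]
0.8 [ 5.75022485e-01 -8.91282160e-06  2.31376519e-01] [1.79990182e+02 5.49469274e-04 8.99996999e+01] 0.08537278424111304
```

View pics/cropscene.png

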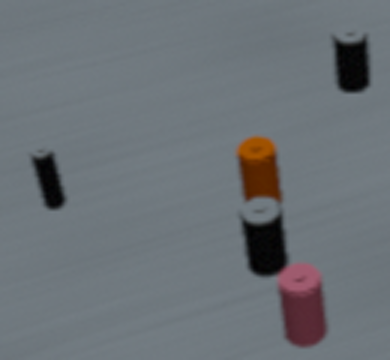

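Confirmed: the cells to take are A at crop (351,62) and B at (265,237), between the orange and pink ones. The slim cell is at (48,180). I'll hover over A and check with the wrist camera.

Emit:
servo_tool:
  plan:
    - [-0.01,-0.046,0.03,0,0,0]
    - [-0.02,-0.092,0.06,0,0,0]
    - [-0.028,-0.137,0.091,0,0,0]
    - [-0.028,-0.137,0.091,0,0,0]
    - [-0.028,-0.137,0.091,0,0,0]
    - [-0.028,-0.137,0.091,0,0,0]
  grip: 0.4

```text
t: 1.55
tool_pos: [0.4402, -0.028, 0.1414]
eef_rot: [179.8, 0.0, 90.0]
contact_force: [0.4, 0.2, -0.9]
opening: 0.0595
grip_force: 0.0
```

```bash
cat > w.py <<'E'
import sys
from fit import *
s=manip.observe();m=manip.camera_model('wrist');im=manip.grab_frame('wrist');save(im,sys.argv[1])
print(s['t'],np.round(s['tool_pos'],4),np.round(s['eef_rot'],1),s['opening'],s['grip_force'])
q=sys.argv[2]
prof=JAR if q=='jar' else [(.013,0),(.013,.05)]
for d in manip.trace(q,'wrist'):
    k=d['mask'].nonzero()
    if not len(k[0]): continue
    g=ray('wrist',d['position'],.05 if q!='jar' else .12,m)[:2]
    print(round(d['confidence'],2),np.round(d['position']),k[1].min(),k[1].max(),k[0].min(),k[0].max(),g.round(4))
    o=np.array([k[1].mean(),k[0].mean()])
    def f(p): return sil('wrist',prof,p[0],p[1],m)-o
    try:
        r=least_squares(f,g,diff_step=.01);print('   fit',r.x.round(4),r.fun.round(1))
    except Exception as e: print(e)
E
python3 w.py wA fat_cell_1
```

```text
1.55 [ 0.4402 -0.028   0.1414] [179.8   0.   90. ] 0.05951781725490495 0.0
0.84 [548. 305.] 518 576 283 334 [ 0.6442 -0.1249]
   fit [ 0.6631 -0.1448] [-0. -0.]
0.66 [316. 192.] 300 330 172 213 [ 0.4372 -0.0202]
   fit [ 0.4367 -0.0258] [0. 0.]
0.55 [464. 292.] 455 476 285 299 [ 0.5671 -0.1121]
   fit [ 0.5791 -0.1256] [-0.  0.]
```

View pics/wA.png

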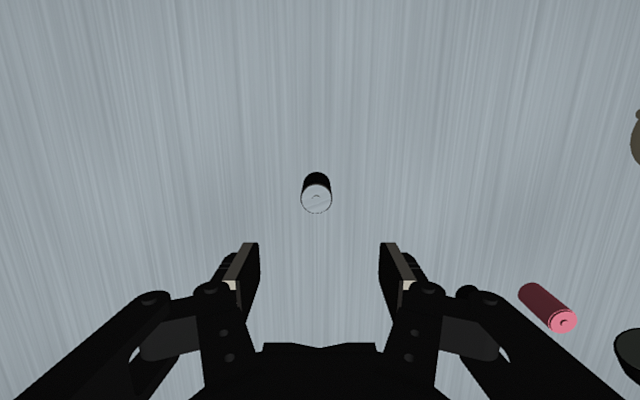

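Wrist view: cell A's top is at (316,199), centred between the fingers (mid column about 319). The fit agrees with the fixed cameras to about 2 mm, so I'll descend and grip.

Emit:
servo_tool:
  plan:
    - [0.002,-0.001,0.05,0,0,0]
    - [0.002,-0.001,0.09,0,0,0]
    - [0.002,-0.001,0.108,0,0,0]
    - [0.002,-0.001,0.115,0,0,0]
    - [0.002,-0.001,0.115,0,0,0]
    - [0.002,-0.001,0.115,0,0,0]

```text
t: 2.4
tool_pos: [0.438, -0.026, 0.0261]
eef_rot: [179.9, 0.0, 90.0]
contact_force: [-0.0, 0.5, -0.0]
opening: 0.0597
grip_force: 0.0
```

Emit:
servo_tool:
  plan:
    - [0,0,0,0,0,0]
    - [0,0,0,0,0,0]
    - [0,0,0,0,0,0]
    - [0,0,0,0,0,0]
    - [0,0,0,0,0,0]
    - [0,0,0,0,0,0]
  grip: -1
  grip_force: 35

```text
t: 3.15
tool_pos: [0.4374, -0.026, 0.0259]
eef_rot: [179.9, 0.0, 90.0]
contact_force: [-1.2, -0.3, 6.1]
opening: 0.0246
grip_force: 34.2
```

Emit:
servo_tool:
  plan:
    - [0,0,-0.05,0,0,0]
    - [0,0,-0.11,0,0,0]
    - [0,0,-0.17,0,0,0]
    - [0.02,0.01,-0.22,0,0,0]
    - [0.06,0.03,-0.245,0,0,0]
    - [0.1,0.055,-0.245,0,0,0]
    - [0.126,0.068,-0.245,0,0,0]
    - [0.126,0.068,-0.245,0,0,0]
    - [0.126,0.068,-0.245,0,0,0]
    - [0.126,0.068,-0.245,0,0,0]

```text
t: 4.4
tool_pos: [0.5045, 0.0991, 0.2703]
eef_rot: [-180.0, 0.0, 89.9]
contact_force: [0.1, 0.1, -1.0]
opening: 0.0245
grip_force: 34.9
```

```bash
python3 w.py wJ jar
```

```text
4.4 [0.5045 0.0991 0.2703] [-180.     0.    89.9] 0.02446540277101525 34.905239939689636
0.89 [321.  73.] 249 393 0 150 [0.5054 0.2009]
   fit [0.5052 0.1984] [-0.  0.]
```

View pics/wJ.png

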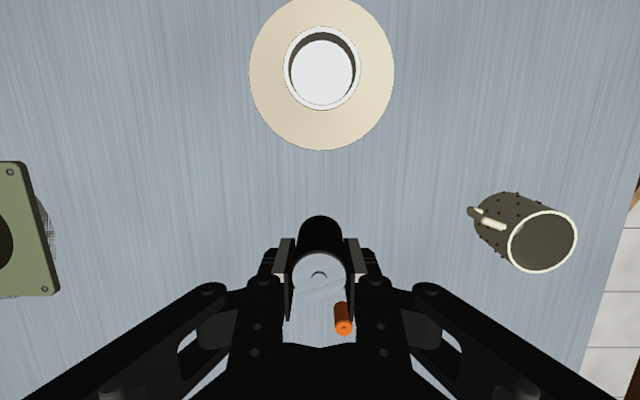

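```bash
python3 - <<'E'
from h import *
print('rim',ray('wrist',(322,68),.17),'celltop',ray('wrist',(320,277),.295),'cellbottom front?',ray('wrist',(320,231),.27))
m=manip.camera_model('wrist')
a=np.linspace(0,6.28,60)
p=proj('wrist',np.c_[.505+.029*np.cos(a),.199+.029*np.sin(a),0*a+.17]);print(p.min(0),p.max(0))
E
```

```text
rim [0.5059672  0.19954821 0.17      ] celltop [0.50394863 0.10093379 0.295     ] cellbottom front? [0.50405226 0.11204615 0.27      ]
[281.32990192  24.71860445] [360.02448359 109.75258456]
```

Wrist view: the jar's rim is centred at (322,68), which gives (0.506, 0.1995). The cell is held upright at (319,277). I'll move over the mouth and lower it, keeping the fingertips just above the rim.

Emit:
servo_tool:
  plan:
    - [0.05,0.001,0,0,0,0]
    - [0.09,0.002,0,0,0,0]
    - [0.0985,0.002,0.01,0,0,0]
    - [0.0985,0.002,0.03,0,0,0]
    - [0.0985,0.002,0.05,0,0,0]
    - [0.0985,0.002,0.07,0,0,0]
    - [0.0985,0.002,0.085,0,0,0]
    - [0.0985,0.002,0.09,0,0,0]
    - [0.0985,0.002,0.09,0,0,0]
    - [0.0985,0.002,0.09,0,0,0]

```text
t: 5.75
tool_pos: [0.5075, 0.1986, 0.1811]
eef_rot: [179.9, -0.0, 90.0]
contact_force: [0.9, 0.3, -0.4]
opening: 0.0245
grip_force: 34.9
```

```bash
python3 - <<'E'
from h import *
a=manip.grab_frame('scene')[60:180,330:450];b=manip.grab_frame('side')[40:160,200:320]
save(np.hstack([cv2.resize(x,None,fx=3,fy=3,interpolation=cv2.INTER_CUBIC) for x in(a,b)]),'ins')
E
```

```text
(no output)
```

View pics/ins.png

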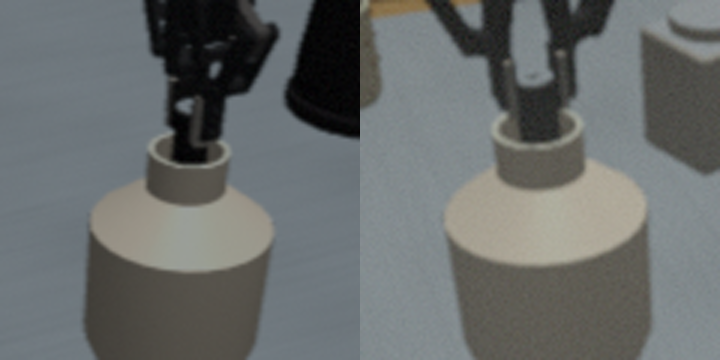

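The cell's lower end is inside the neck, centred in both views with no contact force. Release.

Emit:
servo_tool:
  plan:
    - [0,0,0,0,0,0]
    - [0,0,0,0,0,0]
    - [0,0,0,0,0,0]
    - [0,0,0,0,0,0]
    - [0,0,0,0,0,0]
    - [0,0,-0.05,0,0,0]
    - [0,0,-0.09,0,0,0]
    - [0,0,-0.09,0,0,0]
    - [-0.03,0,-0.09,0,0,0]
    - [-0.09,0,-0.09,0,0,0]
    - [-0.1,0,-0.09,0,0,0]
    - [-0.1,0,-0.09,0,0,0]
  grip: 0.4

```text
t: 7.35
tool_pos: [0.5067, 0.0982, 0.2696]
eef_rot: [-179.9, -0.0, 89.9]
contact_force: [0.2, 0.2, -0.6]
opening: 0.0599
grip_force: 0.0
```

```bash
python3 w.py wJ2 jar; python3 - <<'E'
from h import *
a=manip.grab_frame('side')
for d in manip.trace('fat_cell_1','side')+manip.trace('jar','side'): print(round(d['confidence'],2),np.round(d['position']))
w=manip.grab_frame('wrist')
save(np.hstack([w[:,100:500],a[:,140:540]]),'after1')
E
```

```text
7.35 [0.5067 0.0982 0.2696] [-179.9   -0.    89.9] 0.05985974161583204 0.0
0.95 [318.  72.] 246 391 0 150 [0.5052 0.2011]
   fit [0.5046 0.1988] [ 0. -0.]
0.88 [341. 256.]
0.74 [380. 249.]
0.73 [416. 235.]
0.76 [261. 127.]
```

View pics/after1.png

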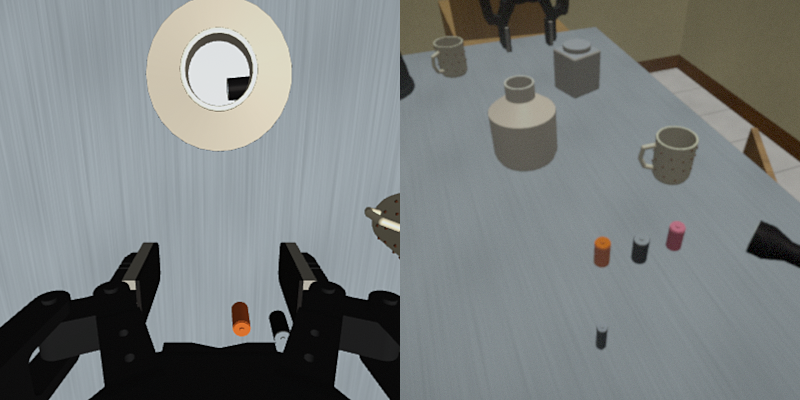

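Cell 1 lies in the jar (visible through the mouth at (238,88)), and the jar hasn't moved. Next is cell B, with the wrist turned 90° so the fingers close along y, clear of the orange and pink cells.

Emit:
servo_tool:
  plan:
    - [-0.04,0.01,0,0,0,10]
    - [-0.08,0.03,0,0,0,20]
    - [-0.12,0.045,0,0,0,30]
    - [-0.16,0.06,0.01,0,0,40]
    - [-0.2,0.075,0.03,0,0,50]
    - [-0.23,0.085,0.06,0,0,60]
    - [-0.2475,0.093,0.09,0,0,70]
    - [-0.2475,0.093,0.12,0,0,80]
    - [-0.2475,0.093,0.13,0,0,90]
    - [-0.2475,0.093,0.13,0,0,90]
    - [-0.2475,0.093,0.13,0,0,90]
    - [-0.2475,0.093,0.13,0,0,90]

```text
t: 9.15
tool_pos: [0.6006, -0.1489, 0.1413]
eef_rot: [180.0, -0.1, 0.1]
contact_force: [-0.4, 0.3, 0.4]
opening: 0.0596
grip_force: 0.0
```

```bash
python3 w.py wB fat_cell_1
```

```text
9.15 [ 0.6006 -0.1489  0.1413] [ 1.8e+02 -1.0e-01  1.0e-01] 0.05961669257866614 0.0
0.96 [318. 201.] 304 333 176 215 [ 0.6003 -0.1484]
   fit [ 0.5993 -0.1487] [ 0. -0.]
0.87 [316. 113.] 298 331 100 134 [ 0.6681 -0.147 ]
   fit [ 0.6655 -0.1456] [ 0. -0.]
0.71 [301. 259.] 286 314 234 280 [ 0.5492 -0.1341]
   fit [ 0.5399 -0.1322] [-0. -0.]
```

View pics/wB.png

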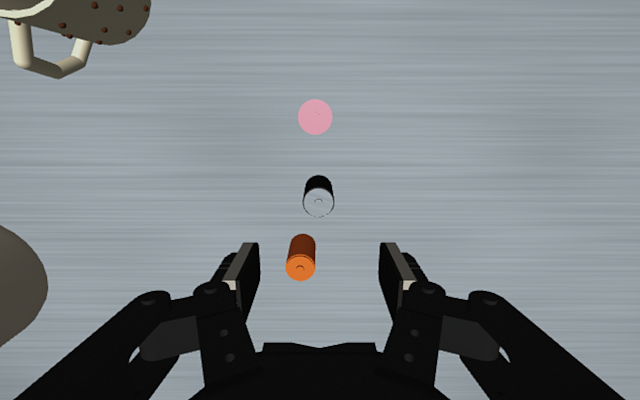

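Wrist view: black cell B is at (318,200), centred between the fingers. Pink (315,117) and orange (301,262) lie ahead and behind, out of the closing line.

Emit:
servo_tool:
  plan:
    - [0,0,0.05,0,0,0]
    - [0,0,0.09,0,0,0]
    - [0,0,0.108,0,0,0]
    - [0,0,0.115,0,0,0]
    - [0,0,0.115,0,0,0]
    - [0,0,0.115,0,0,0]

```text
t: 10.0
tool_pos: [0.6011, -0.1493, 0.0268]
eef_rot: [180.0, -0.2, 0.0]
contact_force: [-0.3, 0.5, -0.3]
opening: 0.0599
grip_force: 0.0
```

Emit:
servo_tool:
  plan:
    - [0,0,0,0,0,0]
    - [0,0,0,0,0,0]
    - [0,0,0,0,0,0]
    - [0,0,0,0,0,0]
    - [0,0,0,0,0,0]
    - [0,0,0,0,0,0]
  grip: -1
  grip_force: 35

```text
t: 10.75
tool_pos: [0.6005, -0.1491, 0.0261]
eef_rot: [180.0, -0.1, 0.0]
contact_force: [0.2, 1.2, 5.8]
opening: 0.0245
grip_force: 34.4
```

Emit:
servo_tool:
  plan:
    - [0,0,-0.05,0,0,0]
    - [0,0,-0.11,0,0,0]
    - [0,0,-0.17,0,0,-8]
    - [0,-0.03,-0.22,0,0,-18]
    - [-0.02,-0.07,-0.245,0,0,-28]
    - [-0.04,-0.11,-0.245,0,0,-38]
    - [-0.055,-0.15,-0.245,0,0,-48]
    - [-0.07,-0.19,-0.245,0,0,-58]
    - [-0.085,-0.23,-0.245,0,0,-68]
    - [-0.094,-0.249,-0.245,0,0,-78]
    - [-0.094,-0.249,-0.245,0,0,-88]
    - [-0.094,-0.249,-0.245,0,0,-90]

```text
t: 12.25
tool_pos: [0.5057, 0.1002, 0.2698]
eef_rot: [-180.0, 0.0, 90.0]
contact_force: [-0.5, 0.4, 0.0]
opening: 0.0245
grip_force: 34.7
```

Emit:
servo_tool:
  plan:
    - [0,0,0,0,0,0]
    - [0,0,0,0,0,0]
    - [0,0,0,0,0,0]

```text
t: 12.62
tool_pos: [0.5061, 0.0998, 0.2702]
eef_rot: [-180.0, -0.0, 89.9]
contact_force: [-0.4, -0.0, -1.1]
opening: 0.0249
grip_force: 34.7
```

```bash
python3 w.py wJ3 jar; python3 - <<'E'
from h import *
w=manip.grab_frame('wrist');save(w[:,100:540],'wJ3c')
for q in('fat_cell_1',):
    for d in manip.trace(q,'wrist'):
        k=d['mask'].nonzero();print(round(d['confidence'],2),np.round(d['position']),[(v.min(),v.max()) for v in k])
E
```

```text
12.625 [0.5061 0.0998 0.2702] [-180.    -0.    89.9] 0.024925813216134213 34.69038963317871
0.62 [318.  72.] 245 391 0 151 [0.5046 0.203 ]
   fit [0.5048 0.1988] [ 0. -0.]
0.81 [318. 261.] [(np.int64(216), np.int64(301)), (np.int64(292), np.int64(345))]
0.68 [342. 322.] [(np.int64(302), np.int64(336)), (np.int64(332), np.int64(350))]
0.64 [337.  88.] [(np.int64(78), np.int64(100)), (np.int64(327), np.int64(348))]
```

View pics/wJ3c.png

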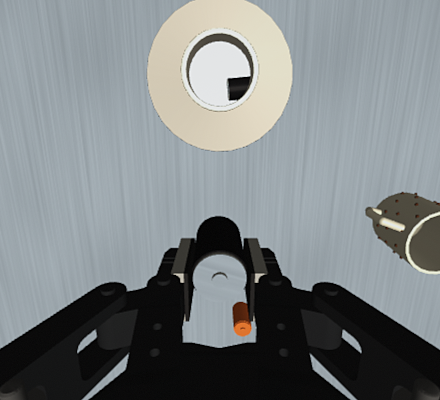

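The second cell is held upright the same way as the first, with its nub at crop (219,277), and the rim is still centred at crop (220,69). Same insertion.

Emit:
servo_tool:
  plan:
    - [0.05,0,0,0,0,0]
    - [0.09,0,0,0,0,0]
    - [0.0985,0,0.01,0,0,0]
    - [0.0985,0,0.03,0,0,0]
    - [0.0985,0,0.05,0,0,0]
    - [0.0985,0,0.07,0,0,0]
    - [0.0985,0,0.085,0,0,0]
    - [0.0985,0,0.09,0,0,0]
    - [0.0985,0,0.09,0,0,0]
    - [0.0985,0,0.09,0,0,0]

```text
t: 14.08
tool_pos: [0.5065, 0.1986, 0.1811]
eef_rot: [179.9, -0.0, 90.0]
contact_force: [0.8, 0.0, 0.0]
opening: 0.025
grip_force: 34.7
```

Emit:
servo_tool:
  plan:
    - [0,0,0,0,0,0]
    - [0,0,0,0,0,0]
    - [0,0,0,0,0,0]
    - [0,0,0,0,0,0]
    - [0,0,0,0,0,0]
    - [0,0,-0.05,0,0,0]
    - [0,0,-0.09,0,0,0]
    - [0,0,-0.09,0,0,0]
    - [-0.03,0,-0.09,0,0,0]
    - [-0.09,0,-0.09,0,0,0]
    - [-0.1,0,-0.09,0,0,0]
    - [-0.1,0,-0.09,0,0,0]
  grip: 0.4

```text
t: 15.58
tool_pos: [0.5057, 0.0983, 0.2696]
eef_rot: [-179.9, -0.0, 89.9]
contact_force: [0.9, 0.1, 0.0]
opening: 0.0597
grip_force: 0.0
```

```bash
python3 - <<'E'
from h import *
print(manip.observe()['t'])
w=manip.grab_frame('wrist');a=manip.grab_frame('side')
for q in('fat_cell_1','slim_cell','jar'):
    for d in manip.trace(q,'side'): print(q,round(d['confidence'],2),np.round(d['position']))
save(np.hstack([w[:,100:500],a[:,140:540]]),'after2')
E
```

```text
15.575
fat_cell_1 0.87 [417. 234.]
fat_cell_1 0.77 [344. 252.]
jar 0.63 [261. 127.]
```

View pics/after2.png

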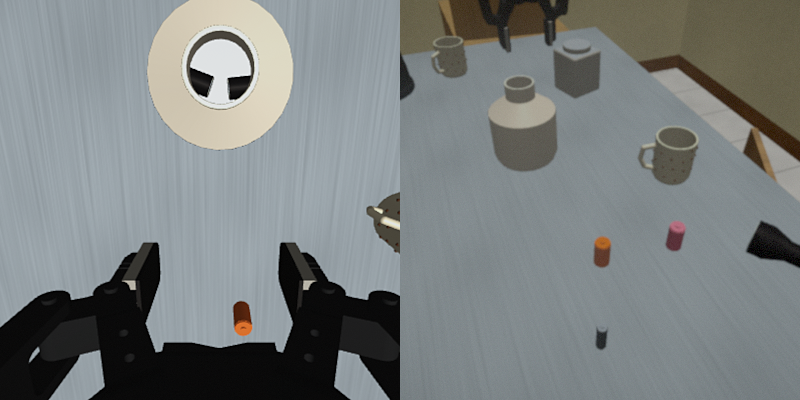

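Both fat cells show inside the jar at (201,83) and (239,90). The jar is upright in place, the slim cell still stands at (601,337), and the orange and pink cells are untouched.

```bash
python3 -c "
from plant import manip
print(manip.sign_off())"
```

```text
the job is handed in; nothing more can be done
None
```

Both spent fat cells are in the white jar, dropped one at a time through the neck; the jar, the slim cell and the look-alikes were left where they stood, and the job was handed in at about 16 s.

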